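# Post a broken soldering brick through the spring flap of the scrap box

### The arm

A 6-joint arm with a two-finger parallel gripper is mounted at the origin on a cart in front of the work surface, level with it; the furniture and walls round the work are solid. World frame = base frame: x ahead of the robot, y to its left, z up, the work surface at z = 0. Lengths are in mm, angles in rad, forces in N, time in s.
With the tool pointing down it reaches from about 200 to 875 mm from the base axis. Payload 3.4 kg.
Tool frame: the origin (TCP) lies midway between the tips of the shut fingers; the grasp point (between the pads) lies 19 mm behind it (hold_point_z is the distance from the TCP to the grasp point, in mm); x points along the fingers, y is the direction in which the jaws open and shut, and the axes are right-handed (so a half turn about x gives the same grasp; the last joint's range is limited). The gripper opens to 94 mm and grips with 3 to 60 N. Pads are 16 mm wide; open, the fingers measure 119 mm over their backs; the gripper's body (75 mm by 177 mm) begins 78 mm behind the grasp point.
Start: joints at [1.075, 0.276, 1.505, -0, 1.361, -0.121], TCP at [210.52, 535.114, 205.493] pointing down, gripper open.
Joint ranges: [-2.89, 2.89], [-0.75, 2.08], [0.22, 2.7], [-1.18, 4.32], [0.11, 2.71], [-2.7, 2.7]. Speed limits (rad/s): [2.57, 2.57, 3.14, 3.14, 3.14, 3.14].

### API

Orientations are given as a unit quaternion [x, y, z, w].
In Python, from workcell import * gives the robot as it stands.
- The arm moves only by the tool step_arm, never from a script. Its argument "increments" is a list of rows, each a list of 6 numbers: the shift along the world's x, y, z in m, then the turn, a rotation vector about the world's x, y, z in degrees. In form: [[dx, dy, dz, rx, ry, rz], ...]. A call has 1 to 20 rows; each row shifts and turns the commanded pose from where the row before left it; what a row does not reach is not made up. A row lasts 1/8 s, in which the tool goes at most 62.5 mm and 10.7 degrees, less where a joint would pass 70% of its speed; a pose out of reach is approached as far as the arm can. A call with a gripper value outside its range is refused whole. "hand" is the opening, from -1 (shut) to 1 (fully open), set as the call begins (left out, the last holds). The fingers move at their own pace and stop on an object; "grip_force" is the grip in N (left out, the last holds). Time passes only in rows, so rows that do not move let the fingers close. It gives the time, the measured TCP pose, the force and the opening at its end, in the units of the state.
- observe(): the state, without advancing time (a new reading comes with each control period).
- read_camera(name): name is "side" or "top"; returns the picture (480x640x3 uint8, red, green, blue); there is no depth.
- calibration(name): a dict with "mtx" (3x3 intrinsics, pixels), "world_from_camera" (4x4, takes a point from camera to world coordinates). Camera axes: x right, y down, z forward; pixel columns grow to the right and rows downward; lengths in mm; the calibration is good to about 2 mm. A picture is of the moment at which its call begins. calibration takes no time and is no camera call.
- job_done(): hands the job in, once; it reports no verdict.
The state is a dict: "time": time; "joints": joint angles; "qd": joint speeds; "joint_torque": joint torques, N m; "tcp_pos": TCP position; "orientation": TCP orientation; "wrist_force": force on the tool from outside, world axes, zero at the start; "wrist_torque": the same for the moment, N m; "finger_gap": finger opening in mm.
Only numpy, scipy, OpenCV 4.12 (cv2) and the standard library are available. Lean on these libraries where they do the work, as an engineer would, in place of code of your own. Each camera call takes 0.05 s, during which the arm holds its last target. There are 200 camera calls.

### The job

Put the large upright slab of broken firebrick, the tallest and widest of the three brick pieces, into the grey scrap box: press the spring flap in the box's top open with the lower end of the slab, and let go only when about half of the slab is through the mouth, so that it drops in and the flap swings fully shut behind it. Leave the other two brick pieces where they are.

Things in the scene. Friction and masses are not known exactly. Their poses are not given: they have to be found in the camera images.
- brick_center (a point): the slab to post: a dark brown broken firebrick standing upright on the bench, 29 mm thick (its x axis), 80 mm wide (its y axis), 88 mm tall (its z axis), about 0.2 kg. The point is the slab's centre, 44 mm above its underside. Grip it across the 29 mm thickness near its top, so that the fingers stay outside the mouth
- mouth (a point): centre of the mouth in the scrap box's top, level with the top face, 175 mm above the bench; z up. Box: grey sheet steel, fixed, hollow, 170 (x) by 164 (y) by 175 mm high, mouth in the middle of its top, 62 mm across (x) by 112 mm long (y). The slab goes in upright, its 29 mm along x, its 80 mm along y. 171 mm deep inside: the slab ends clear below the flap's swing
- flap (a joint): aluminium flap closing the mouth, 58 by 106 mm, hinged along the mouth's +x edge (hinge line along y). 0 rad is shut (level), positive opens down into the box, stop at 1.45 rad. A weak spring (0.02 Nm shut, 0.04 Nm open, under 1 N at its free edge) always swings it back shut; the slab lowered onto it pushes it open
- brick_stub: a bystander: smaller dark brick piece, 26 x 54 x 51 mm high, origin at the centre of its underside; stays where it is
- brick_low: a bystander: low pale brick piece, 56 x 51 x 34 mm high, origin at the centre of its underside; stays where it is
Not all that is in view belongs to the job. Leave any green or pink look-alike of the part that bears brick_center alone.

How it is judged (in metres and radians):
On the way:
1. the gripped slab holds the flap pushed open with its lower end at least 24 mm below the mouth (value of joint flap above 0.45 rad and contact force between the fingers and brick_slab above 0.5 N and z of brick_center in the frame of mouth below 0.02 m and horizontal distance between brick_center and mouth below 0.035 m), for 0.1 s.
At the end, for the whole second after the job is handed in: the slab lies at rest inside the scrap box, its centre at least 90 mm below the mouth, and the flap is shut to within 0.1 rad (6 degrees) (x of brick_center in the frame of mouth between -0.081 and 0.081 m and y of brick_center in the frame of mouth between -0.078 and 0.078 m and z of brick_center in the frame of mouth between -0.175 and -0.09 m and value of joint flap below 0.1 rad and linear speed of brick_slab below 0.03 m/s); the robot touches nothing.
It fails at once if one of the two other brick pieces is moved more than 30 mm (distance of any of brick_stub, brick_low from where it was at the start of the episode above 0.03 m).
It also fails if it takes over 38 s, if anything falls off the work surface, if the arm or the gripper's body presses on something with over 40 N, if the wrist force passes 120 N, or if a joint passes its speed limit or range.

## Working session

There is one attempt and no reset: what is moved stays moved. The work goes in short steps, Python scripts to look and compute and a tool call to move; the robot and the scene stay as the last step left them, time stands still between calls to the robot, and variables do not carry over. Pictures are saved under pics/ and viewed, about 8 in all and at most 12, crops included, and the job is handed in when it is done.

Besides the shell and the picture viewer there is one more tool, called after "Call:" as a command line: name --pt "numbers of a row" for each row, then --argument value for the rest. step_arm: Moves the arm, as the interface text tells. Its arguments: {"type":"object","properties":{"increments":{"type":"array","items":{"type":"array","items":{"type":"number"}}},"hand":{"type":"number"},"grip_force":{"type":"number"}},"required":["increments"]}

```bash
mkdir -p pics; python3 - <<'E'
from workcell import *
import cv2
for n in("side","top"):
    cv2.imwrite(f"pics/{n}0.png",read_camera(n)[:,:,::-1]); c=calibration(n); print(n,c["mtx"],c["world_from_camera"])
print(observe())
E
```

```text
side [[559.5181807    0.         321.31762676]
 [  0.         559.5181807  240.59361351]
 [  0.           0.           1.        ]] [[ 3.81124085e-01 -7.40251466e-01  5.53870200e-01 -3.46181896e+01]
 [-9.24517312e-01 -3.02896962e-01  2.31346431e-01 -2.99756212e+02]
 [-3.48893423e-03 -6.00234285e-01 -7.99816623e-01  9.37793615e+02]
 [ 0.00000000e+00  0.00000000e+00  0.00000000e+00  1.00000000e+00]]
top [[557.40698863   0.         313.82174699]
 [  0.         557.40698863 242.4002097 ]
 [  0.           0.           1.        ]] [[ 7.95790584e-02 -9.69989116e-01  2.29757020e-01  3.03351476e+02]
 [-9.96828252e-01 -7.76169118e-02  1.75798501e-02 -9.36900888e+01]
 [ 7.80767075e-04 -2.30427277e-01 -9.73089236e-01  1.16768727e+03]
 [ 0.00000000e+00  0.00000000e+00  0.00000000e+00  1.00000000e+00]]
{'time': 0.1, 'joints': array([ 1.07499934e+00,  2.76513584e-01,  1.50595315e+00,  8.32897008e-06,
        1.36068431e+00, -1.21005469e-01]), 'qd': array([-0.00040957,  0.00023832, -0.00116317, -0.00013981,  0.00110543,
        0.00218254]), 'joint_torque': array([ 3.04327717e-03, -4.05454481e+01, -2.37779278e+01,  7.04024057e-02,
        2.98546872e-02, -6.26727410e-05]), 'tcp_pos': array([210.27070055, 534.65966587, 204.72286699]), 'orientation': array([ 0.13121108,  0.69489694, -0.13225929,  0.69455697]), 'wrist_force': array([-0.56501662,  0.40381796, -0.53778189]), 'wrist_torque': array([-0.00197489,  0.00343028,  0.01448881]), 'finger_gap': 93.7759791954401}
```

View pics/side0.png

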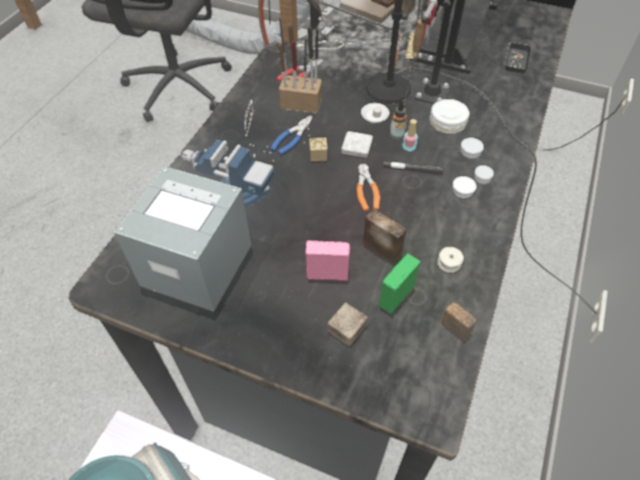

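View pics/top0.png

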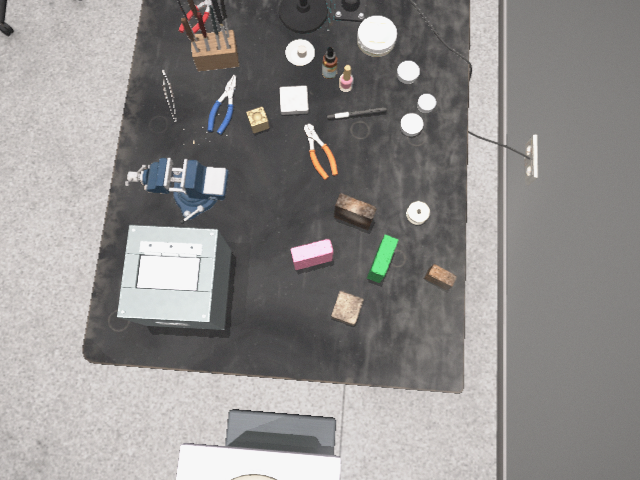

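The side view shows the dark slab at about (385,232), the box at (185,235) with its mouth at (180,210), the stub at (459,321) and the low piece at (348,323). In the top view the slab's top is at about (356,205) and the mouth at (168,273). Next I'll zoom in on the slab and mouth.

```bash
python3 - <<'E'
import cv2,numpy as np
s=cv2.imread("pics/side0.png");t=cv2.imread("pics/top0.png")
def c(i,x,y,w,h,k):
    return cv2.resize(i[y:y+h,x:x+w],(w*k,h*k),interpolation=cv2.INTER_CUBIC)
A=np.vstack([np.hstack([c(s,350,200,65,50,6),c(t,325,185,65,50,6)]),np.hstack([c(s,118,165,130,95,3),c(t,110,220,130,95,3)])])
cv2.imwrite("pics/z.png",cv2.convertScaleAbs(A,alpha=1.3,beta=15));print(A.shape)
E
```

```text
(585, 780, 3)
```

View pics/z.png

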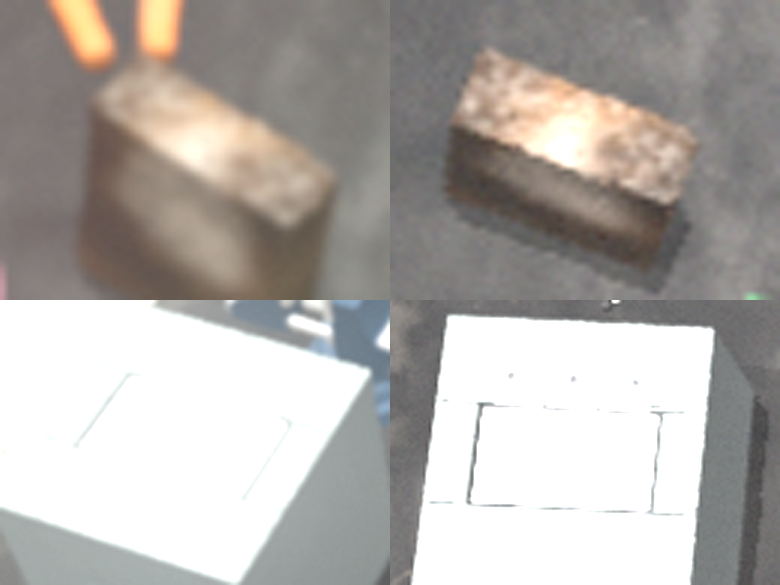

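```bash
cat > h.py <<'E'
import numpy as np,cv2
from workcell import *
def P(n):
    c=calibration(n);return c["mtx"]@np.linalg.inv(c["world_from_camera"])[:3]
def tri(a,b):
    X=cv2.triangulatePoints(P("side"),P("top"),np.array(a,float).T,np.array(b,float).T);return (X[:3]/X[3]).T
def ray(n,uv,z):
    c=calibration(n);T=c["world_from_camera"];d=(T[:3,:3]@np.linalg.inv(c["mtx"])@np.c_[np.array(uv,float),np.ones(len(uv))].T).T
    return T[:3,3]+d*((z-T[2,3])/d[:,2:])
E
python3 - <<'E'
from h import *
np.set_printoptions(suppress=True,precision=1)
s=np.array([[140,60],[92,97],[292,225],[335,180]])/6+[350,200]
t=np.array([[95,47],[65,125],[285,205],[308,135]])/6+[325,185]
m=np.array([[130,75],[75,145],[245,200],[292,120]])/3+[118,165]
u=np.array([[92,105],[80,205],[265,213],[270,112]])/3+[110,220]
# pixel centre shift of resize
for n,a,b,z in(("slab",s,t,88),("mouth",m,u,175)):
    a=a-.4;b=b-.4
    X=tri(a,b);print(n,X,X.mean(0),sep="\n")
    for k,q in(("side",a),("top",b)):
        R=ray(k,q,z);print(k,R.mean(0),np.linalg.norm(np.diff(R[[0,1,2,3,0]],axis=0),axis=1))
        for i,j in((0,3),(1,2)):
            d=R[j]-R[i];print("long-edge angle",np.degrees(np.arctan2(d[1],d[0])))
E
```

```text
slab
[[ 667.8 -119.1   83.4]
 [ 635.8 -111.7   96.4]
 [ 615.7 -186.9   89.9]
 [ 642.3 -193.6   84.9]]
[ 640.4 -152.8   88.6]
side [ 640.7 -152.4   88. ] [22.9 80.7 23.7 78.2]
long-edge angle -107.740810382392
long-edge angle -108.43202067412918
top [ 640.7 -153.    88. ] [29.5 78.6 25.9 77.9]
long-edge angle -108.9726613613068
long-edge angle -106.27717619322486
mouth
[[489.7 237.  175.7]
 [427.8 234.1 179.4]
 [432.8 124.4 174.1]
 [494.3 128.  176.7]]
[461.2 180.8 176.5]
side [462.2 181.7 175. ] [ 60.  113.8  63.7 109.4]
long-edge angle -87.03988748465493
long-edge angle -88.95741132156071
top [461.3 181.5 175. ] [ 61.2 111.   61.7 108.3]
long-edge angle -87.72237077359149
long-edge angle -87.9177797126508
```

```bash
python3 - <<'E'
from h import *
from scipy.spatial.transform import Rotation as R
np.set_printoptions(suppress=True,precision=2)
M=R.from_quat(observe()["orientation"]).as_matrix();print(M,"yaw of tool y",np.degrees(np.arctan2(M[1,1],M[0,1])))
for n,uv in(("green",[[397,238],[385,234],[371,276],[385,280]]),("pink",[[331,240],[292,247],[333,258]]),):print(n,ray("top",uv,88))
E
```

```text
[[-0.    0.37  0.93]
 [-0.    0.93 -0.37]
 [-1.   -0.   -0.  ]] yaw of tool y 68.52593683219095
green [[ 580.5  -238.84   88.  ]
 [ 586.81 -214.56   88.  ]
 [ 499.67 -191.44   88.  ]
 [ 493.93 -219.24   88.  ]]
pink [[ 565.91 -107.91   88.  ]
 [ 545.46  -31.72   88.  ]
 [ 529.7  -114.51   88.  ]]
```

Call:
step_arm --pt "0.01 -0.015 0.03 0 0 -4" --pt "0.02 -0.032 0.03 0 0 -4.3" --pt "0.022 -0.035 0.02 0 0 -4.5" --pt "0.022 -0.035 0 0 0 -4.5" --pt "0.022 -0.035 0 0 0 -4.5" --pt "0.022 -0.035 0 0 0 -4.5" --pt "0.022 -0.035 0 0 0 -4.5" --pt "0.022 -0.035 0 0 0 -4.5" --pt "0.022 -0.035 0 0 0 -4.5" --pt "0.022 -0.035 0 0 0 -4.5" --pt "0.022 -0.035 0 0 0 -4.5" --pt "0.022 -0.035 0 0 0 -4.5" --pt "0.022 -0.035 0 0 0 -4.5" --pt "0.022 -0.035 0 0 0 -4.5" --pt "0.022 -0.035 0 0 0 -4.5" --pt "0.022 -0.035 0 0 0 -4.5" --pt "0.022 -0.035 0 0 0 -4.5" --pt "0.022 -0.035 0 0 0 -4.5" --pt "0.022 -0.035 -0.05 0 0 -4.5" --pt "0.022 -0.035 -0.05 0 0 -1" --hand 0.3

```text
time: 2.6
tcp_pos: [635.7, -140.6, 188.1]
orientation: [0.57, 0.419, -0.569, 0.419]
wrist_force: [-0.2, 0.3, 0.3]
finger_gap: 61.1
```

Call:
step_arm --pt "0.004 -0.011 -0.02 0 0 -0.5" --pt "0 0 -0.03 0 0 0" --pt "0 0 -0.02 0 0 0" --pt "0 0 0 0 0 0" --pt "0 0 0 0 0 0"

```text
time: 3.22
tcp_pos: [639.6, -150.0, 120.7]
orientation: [0.572, 0.416, -0.571, 0.417]
wrist_force: [0.8, -0.8, -0.1]
finger_gap: 61.0
```

```bash
python3 - <<'E'
from h import *
from scipy.spatial.transform import Rotation as R
s=read_camera("side")[:,:,::-1];t=read_camera("top")[:,:,::-1]
o=observe();M=R.from_quat(o["orientation"]).as_matrix();print(o["tcp_pos"],np.degrees(np.arctan2(M[1,1],M[0,1])))
c=lambda i,x,y:cv2.resize(i[y:y+130,x:x+100],None,fx=4,fy=4,interpolation=cv2.INTER_CUBIC)
cv2.imwrite("pics/a1.png",np.hstack([c(s,330,150),c(t,305,150)]))
E
```

```text
[ 639.77468342 -150.27474217  120.94539006] -17.752344679162462
```

View pics/a1.png

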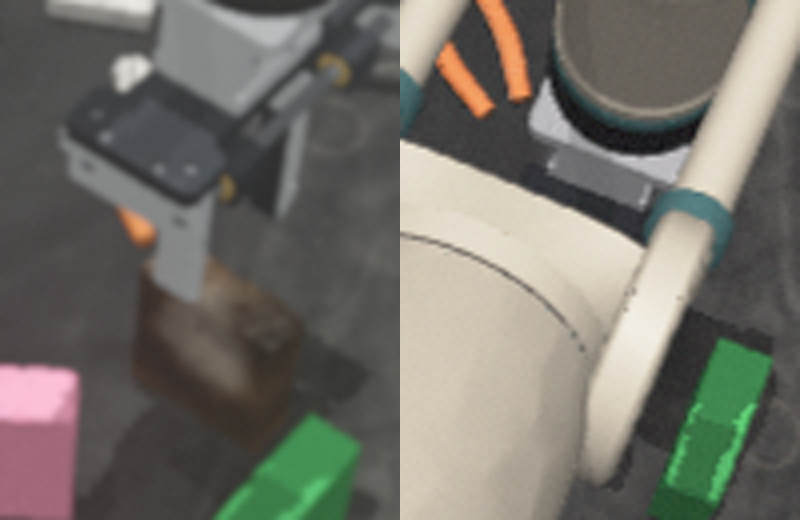

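The near fingertip, at about side pixel (375,224), is in front of the slab's face, and the pink and green pieces are clear of it. I'll lower and grip.

Call:
step_arm --pt "0.001 -0.0025 -0.01 0 0 0" --pt "0 0 -0.015 0 0 0" --pt "0 0 -0.015 0 0 0" --pt "0 0 -0.015 0 0 0" --pt "0 0 -0.008 0 0 0" --pt "0 0 0 0 0 0" --pt "0 0 0 0 0 0"

```text
time: 4.2
tcp_pos: [640.3, -153.0, 56.6]
orientation: [0.571, 0.416, -0.571, 0.417]
wrist_force: [-0.9, 0.3, -0.5]
finger_gap: 61.3
```

Call:
step_arm --pt "0 0 0 0 0 0" --pt "0 0 0 0 0 0" --pt "0 0 0 0 0 0" --pt "0 0 0 0 0 0" --pt "0 0 0 0 0 0" --pt "0 0 0 0 0 0" --hand -1 --grip_force 25

```text
time: 4.95
tcp_pos: [640.1, -152.9, 56.4]
orientation: [0.571, 0.417, -0.571, 0.417]
wrist_force: [0.3, 0.2, 0.9]
finger_gap: 29.2
```

Call:
step_arm --pt "0 0 0.01 0 0 0" --pt "0 0 0.02 0 0 0" --pt "0 0 0.03 0 0 0" --pt "0 0 0.03 0 0 0" --pt "0 0 0.03 0 0 0" --pt "0 0 0.03 0 0 0" --pt "0 0 0.03 0 0 0" --pt "0 0 0.03 0 0 0" --pt "0 0 0.02 0 0 0" --pt "0 0 0.01 0 0 0" --pt "0 0 0 0 0 0" --pt "0 0 0 0 0 0"

```text
time: 6.45
tcp_pos: [639.4, -152.6, 295.0]
orientation: [-0.571, -0.417, 0.572, -0.416]
wrist_force: [-0.2, -0.3, -2.3]
finger_gap: 29.1
```

Call:
step_arm --pt "-0.006 0.011 0 0 0 1" --pt "-0.01 0.019 0 0 0 1" --pt "-0.012 0.021 0 0 0 1.3" --pt "-0.012 0.021 0 0 0 1.3" --pt "-0.012 0.021 0 0 0 1.3" --pt "-0.012 0.021 0 0 0 1.3" --pt "-0.012 0.021 0 0 0 1.3" --pt "-0.012 0.021 0 0 0 1.3" --pt "-0.012 0.021 0 0 0 1.3" --pt "-0.012 0.021 0 0 0 1.3" --pt "-0.012 0.021 0 0 0 1.3" --pt "-0.012 0.021 0 0 0 1.3" --pt "-0.012 0.021 0 0 0 1.3" --pt "-0.012 0.021 0 0 0 1.3" --pt "-0.012 0.021 0 0 0 1.3" --pt "-0.008 0.02 0 0 0 0.9" --pt "-0.003 0.0115 0 0 0 0" --pt "0 0 0 0 0 0" --pt "0 0 0 0 0 0" --pt "0 0 0 0 0 0"

```text
time: 8.95
tcp_pos: [457.2, 181.1, 296.1]
orientation: [0.491, 0.508, -0.491, 0.509]
wrist_force: [-0.1, 0.3, -1.5]
finger_gap: 29.0
```

```bash
python3 - <<'E'
from h import *
from scipy.spatial.transform import Rotation as R
s=read_camera("side")[:,:,::-1];t=read_camera("top")[:,:,::-1]
o=observe();M=R.from_quat(o["orientation"]).as_matrix();print(o["tcp_pos"],np.degrees(np.arctan2(M[1,1],M[0,1])),o["finger_gap"],o["wrist_force"])
c=lambda i,x,y:cv2.resize(i[y:y+150,x:x+130],None,fx=3,fy=3,interpolation=cv2.INTER_CUBIC)
cv2.imwrite("pics/a2.png",np.hstack([c(s,125,100),c(t,110,180)]))
E
```

```text
[457.1623977  181.15291532 296.1028924 ] 1.9712791223699466 29.218767535852894 [-1.07663391  0.49305057 -1.49435113]
```

View pics/a2.png

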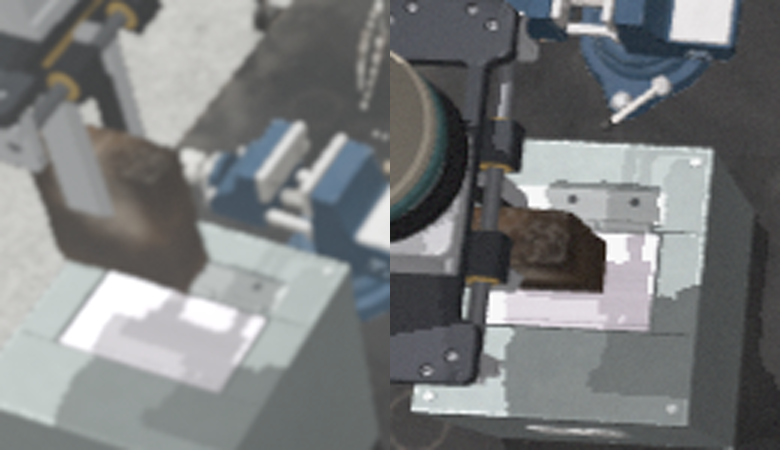

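```bash
python3 - <<'E'
from h import *
print(ray("side",[[145.5,185],[188.7,196.5]],240),ray("top",[[180.7,276.4]],240),tri([[188.7,196.5]],[[180.7,276.4]]))
E
```

```text
[[444.68286363 221.36349305 240.        ]
 [449.83741111 140.58131246 240.        ]] [[445.78022493 142.06387977 240.        ]] [[446.15279922 139.571091   244.03109021]]
```

Measured in the hanging grasp, the slab's lower edge is centred on y≈181 and its centre is at x≈457–461. That is well within the mouth clearance, so I'll lower it onto the flap.

Call:
step_arm --pt "0 0 -0.01 0 0 0" --pt "0 0 -0.015 0 0 0" --pt "0 0 -0.015 0 0 0" --pt "0 0 -0.01 0 0 0" --pt "0 0 -0.008 0 0 0" --pt "0 0 -0.008 0 0 0" --pt "0 0 -0.008 0 0 0" --pt "0 0 -0.008 0 0 0" --pt "0 0 0 0 0 0"

```text
time: 10.18
tcp_pos: [456.1, 181.6, 213.4]
orientation: [0.491, 0.509, -0.492, 0.508]
wrist_force: [-0.7, -0.2, -1.2]
finger_gap: 29.0
```

Call:
step_arm --pt "0 0 -0.006 0 0 0" --pt "0 0 -0.006 0 0 0" --pt "0 0 -0.006 0 0 0" --pt "0 0 -0.006 0 0 0" --pt "0 0 -0.004 0 0 0" --pt "0 0 0 0 0 0" --pt "0 0 0 0 0 0" --pt "0 0 0 0 0 0"

```text
time: 11.18
tcp_pos: [456.9, 181.7, 186.3]
orientation: [0.491, 0.509, -0.491, 0.509]
wrist_force: [-0.6, -0.3, -1.9]
finger_gap: 28.9
```

```bash
python3 - <<'E'
from h import *
s=read_camera("side")[:,:,::-1];t=read_camera("top")[:,:,::-1]
o=observe();print(o["time"],o["tcp_pos"],o["finger_gap"],o["wrist_force"],o["wrist_torque"])
c=lambda i,x,y:cv2.resize(i[y:y+150,x:x+130],None,fx=3,fy=3,interpolation=cv2.INTER_CUBIC)
cv2.imwrite("pics/a3.png",np.hstack([c(s,125,120),c(t,110,180)]))
E
```

```text
11.275 [456.94068705 181.70151482 186.29810693] 28.923355070592443 [-1.60178469  0.5478203  -1.2635921 ] [-0.03077586  0.19465056  0.00529255]
```

View pics/a3.png

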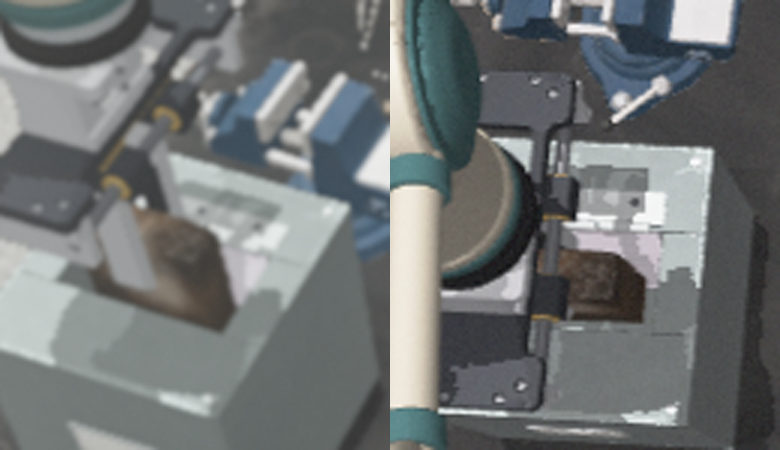

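The slab is about half through the mouth with the flap pushed down behind it (side crop (180,270)), and the wrist forces are small. I'll shift it 3 mm toward the mouth's middle, then release.

Call:
step_arm --pt "0.003 0 0 0 0 0" --pt "0 0 0 0 0 0" --pt "0 0 0 0 0 0"

```text
time: 11.65
tcp_pos: [460.2, 181.7, 186.3]
orientation: [0.491, 0.509, -0.491, 0.509]
wrist_force: [-0.3, 0.4, -1.4]
finger_gap: 29.1
```

Call:
step_arm --pt "0 0 0 0 0 0" --pt "0 0 0 0 0 0" --pt "0 0 0 0 0 0" --pt "0 0 0 0 0 0" --pt "0 0 0 0 0 0" --pt "0 0 0 0 0 0" --hand 1

```text
time: 12.4
tcp_pos: [459.9, 181.7, 186.2]
orientation: [0.491, 0.509, -0.491, 0.509]
wrist_force: [0.3, -0.5, -0.7]
finger_gap: 85.8
```

Call:
step_arm --pt "0 0 0.02 0 0 0" --pt "0 0 0.03 0 0 0" --pt "0 0 0.03 0 0 0" --pt "0 0 0.03 0 0 0" --pt "0 -0.04 0.02 0 0 0" --pt "0 -0.05 0 0 0 0" --pt "0 -0.05 0 0 0 0" --pt "0 -0.05 0 0 0 0" --pt "0 -0.05 0 0 0 0" --pt "0 -0.04 0 0 0 0" --pt "0 0 0 0 0 0" --pt "0 0 0 0 0 0" --pt "0 0 0 0 0 0"

```text
time: 14.02
tcp_pos: [459.9, -97.2, 316.2]
orientation: [0.491, 0.509, -0.491, 0.509]
wrist_force: [0.3, 1.0, -0.5]
finger_gap: 93.9
```

```bash
python3 - <<'E'
from h import *
s=read_camera("side")[:,:,::-1];t=read_camera("top")[:,:,::-1]
o=observe();print(o["time"],o["tcp_pos"],o["finger_gap"],o["wrist_force"])
c=lambda i,x,y:cv2.resize(i[y:y+150,x:x+130],None,fx=3,fy=3,interpolation=cv2.INTER_CUBIC)
cv2.imwrite("pics/a4.png",np.hstack([c(s,115,150),c(t,110,200)]))
for n,i in(("side",s),("top",t)):
    a=cv2.imread(f"pics/{n}0.png")
    for k,(x,y,w,h) in {"stub":(440,300,40,40) if n=="side" else (424,260,34,30),"low":(325,302,46,44) if n=="side" else (328,288,40,40)}.items():
        print(n,k,cv2.absdiff(a,np.ascontiguousarray(i))[y:y+h,x:x+w].mean())
E
```

```text
14.125 [459.92626856 -97.25744219 316.28650944] 94.12209642814155 [ 0.28280068 -0.42857346 -0.13897131]
side stub 1.7139583333333333
side low 21.15711462450593
top stub 18.347058823529412
top low 54.8525
```

View pics/a4.png

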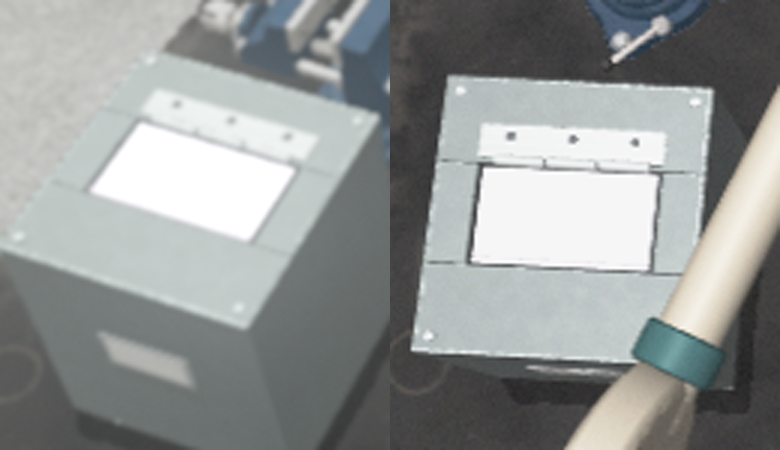

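The flap is level and shut, the slab is gone from view, and the gripper is open and clear. The differences at the low piece come from the arm covering it. I'm handing the job in.

```bash
python3 -c "
from workcell import *
job_done()"
```

```text
the job is handed in; nothing more can be done
```

I posted the slab into the scrap box and handed the job in at about 14 s. I gripped it across its 29 mm thickness at 25 N and pressed the flap open with its lower end. I let go with the slab's centre about level with the mouth, give or take 2 mm.

**Measurements**
- **Slab:** the two-view measurement put its top at 88.6 mm, against 88 mm in the text. The thickness measured from single views was low: 23–24 mm from the side and 26–30 mm from the top. The fingers closed on 29 mm.
- **Mouth:** it measured 176.5 mm high, against 175 mm in the text.
- **Slab in the grip:** before lowering, the camera put the slab's centre about 4 mm further in x than the gripper position implied. That was within the mouth clearance.

**Last checks**
- **Flap and slab:** both views show the flap level and shut, with no slab outside the box. The slab's rest position inside can't be seen, so I infer it from the drop and the shut flap.
- **Robot:** the gripper is open and clear of everything, and wrist forces stayed around 2 N or less at every reading.
- **Other brick pieces:** the side view shows the stub unchanged. The arm covered the low piece, and the stub in the top view, so those comparisons were not valid. The arm never went down near either piece.

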